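# Turn the marble dish and hold it over the crumb tray

### The job

First push the round grey crumb tray across the table, without lifting it, until it sits centred in the black painted ring. Then lift the handled clay dish by its handle, with the orange marble staying in its middle, turn it about a quarter turn so that its blue lip points the way the ring's yellow stripe points, and hold it level and still, centred over the tray with its foot about 10 cm above the table. Finish while holding it there (I will brush its foot clean); leave everything else on the table where it is.

Things in the scene. Friction and masses are not known exactly. Their poses are not given: they have to be found in the camera images.
- tray: Loose round grey plastic crumb tray, 0.3 kg: flat floor 5 mm thick, rim 160 mm across at the top (152 mm at the foot), 20 mm high, wall 4 mm. Origin at the centre of its underside, z up. It slides on the table with ordinary friction.
- mark: Black ring painted flat on the table (182 mm mean diameter, line 6 mm wide) with a yellow stripe, 16 mm wide, running radially outwards from 102 to 147 mm from the ring's centre. Fixed. Origin at the ring's centre on the table; its x axis points along the stripe, outwards; z up.
- dish: Loose shallow clay dish, about 0.38 kg, 148 mm across the rim and 32 mm high at the rim, standing on a plywood disc. Inside it is a shallow cone, sloping 9 degrees down to the middle (10 mm above the underside), that keeps the marble centred. Origin at the centre of its underside (foot); z up, x towards the blue lip, y along the strap handle.
- handle (a point): Middle of the dish's strap handle, a straight bar that bridges the dish right over its middle: 152 mm long along the dish's y, 16 mm wide along the dish's x, 18 mm deep, its centre (this point) 100 mm above the dish's underside. Open space below the bar down to the marble, whose top is 38 mm above the underside. The handle's end posts are at y = +-72 mm.
- lip (a point): Outer end of the blue glazed lip, a block 30 mm wide that sticks out of the rim on the dish's +x side: this point is 90 mm from the dish's axis and 30 mm above its underside.
- marble_center (a point): Centre of the loose orange glass marble, 28 mm across, about 29 g, lying in the middle of the dish, 24 mm above the dish's underside.
- bat: Fixed round plywood disc, 200 mm across and 18 mm high, on which the dish stands at the start. Origin at the centre of its underside.
- bowl_a: Bystander, to be left alone: pale clay bowl, 90 mm across, 45 mm high. Origin at the centre of its underside.
- bowl_b: Bystander, to be left alone: darker clay bowl, 100 mm across, 40 mm high. Origin at the centre of its underside.
- jar: Bystander, to be left alone: small white glaze jar with a blue cap, 56 mm across, 70 mm high. Origin at the centre of its underside.
- rib: Bystander, to be left alone: flat wooden rib (scraper), 85 x 45 x 8 mm, long side along its x. Origin at the centre of its underside.
- brush: Bystander, to be left alone: brush lying on the table along its x.
- beater: Bystander, to be left alone: pale wooden paddle lying flat along its x: blade 150 x 65 x 20 mm, round handle 100 mm long at its -x end. Origin on its underside, 30 mm in from the handle end of the blade.
- coil: Bystander, to be left alone: ring of dark hard clay, 100 mm across, 60 mm hole, 20 mm high. Origin at the centre of its underside.
There are look-alikes about, which are no part of the job. What is shaped like the dish but pink is not meant.

How it is judged (in metres and radians):
On the way, in this order (a step that is already met when the one before it is completed fails the run):
1. the tray has been pushed into the ring and lies still there, the dish still standing on its disc (horizontal distance between tray and mark below 0.02 m and height (world z) of tray below 0.006 m and angle between tray's own z axis and vertical below 0.06 rad and linear speed of tray below 0.02 m/s and height (world z) of dish below 0.03 m), for 0.2 s.
2. the dish is lifted clear of its disc in the gripper, the marble in its middle (height (world z) of dish above 0.05 m and contact force between the fingers and dish above 2 N and horizontal distance between marble_center and dish below 0.03 m), for 0.2 s.
At the end, for the whole second after the job is handed in: Tray flat on the table within 20 mm of the ring's centre. Dish held still in the gripper, within 25 mm of centred over the tray, foot 70 to 130 mm above the table, level within 0.1 rad, lip along the stripe within 0.17 rad, marble within 18 mm of the dish's middle (horizontal distance between tray and mark below 0.02 m and height (world z) of tray below 0.006 m and angle between tray's own z axis and vertical below 0.06 rad and horizontal distance between dish and tray below 0.025 m and height (world z) of dish between 0.07 and 0.13 m and angle between the x axis of dish and the x axis of mark, either way round below 0.17 rad and x of lip in the frame of mark above 0.04 m and angle between dish's own z axis and vertical below 0.1 rad and linear speed of dish below 0.03 m/s and angular speed of dish below 0.2 rad/s and horizontal distance between marble_center and dish below 0.018 m and height (world z) of marble_center above 0.08 m and contact force between the fingers and dish above 2 N); the arm keeps its last pose, push and grip.
It fails at once if the tray is lifted or tipped instead of pushed (height (world z) of tray above 0.015 m or angle between tray's own z axis and vertical above 0.2 rad).
It fails at once if the marble rolls away from the middle of the dish (more than 35 mm) (horizontal distance between marble_center and dish above 0.035 m).
It fails at once if the dish is tipped by more than 0.25 rad (angle between dish's own z axis and vertical above 0.25 rad).
It fails at once if a bystander is moved by more than 30 mm (distance of any of bowl_a, bowl_b, jar, rib, brush, beater, coil from where it was at the start of the episode above 0.03 m).
It also fails if it takes over 72 s, if anything falls off the work surface, if the arm or the gripper's body presses on something with over 40 N, if the wrist force passes 120 N, or if a joint passes its speed limit or range.

### The arm

A 6-joint arm with a two-finger parallel gripper is mounted at the origin on the work surface. World frame = base frame: x ahead of the robot, y to its left, z up, the work surface at z = 0. Lengths are in m, angles in degrees, forces in N, time in s.
With the tool pointing down it reaches from about 0.375 to 0.9 m from the base axis. Payload 3.1 kg.
Tool frame: the origin (TCP) lies between the finger pads; the fingertips stand 22 mm ahead of it and the grasp point (between the pads) lies 3 mm ahead of it (bot.tip_extent is the distance from the TCP to the fingertips, in m); y points along the fingers, z is the direction in which the jaws open and shut, and the axes are right-handed (so a half turn about y gives the same grasp; the last joint's range is limited). The gripper opens to 87 mm and grips with 3 to 60 N. Pads are 19 mm wide; open, the fingers measure 117 mm over their backs; the gripper's body (75 mm by 190 mm) begins 51 mm behind the grasp point.
Start: joints at [-76.289, 30.224, 82.088, -0, 67.689, -10.227], TCP at [0.254, -0.571, 0.245] pointing down, gripper open.
Joint ranges: [-176.69, 176.69], [-43.24, 126.21], [12.49, 139.97], [-82, 262], [0, 151.66], [-163.58, 163.58]. Speed limits (degrees/s): [159.86, 159.86, 180, 180, 180, 180].

### API

Orientations are given as a 3x3 rotation matrix whose columns are the frame's x, y, z axes.
In Python, from rig import bot, eyes, models gives the robot as it stands. The module is installed in compiled form; this text tells all that it offers.
- The arm moves only by the tool arm_command, never from a script. Its arguments are lists of equal length, an entry for each row: "translation": the shift along the tool's x, y, z each as a share of 0.08 m, from -1 to 1, a list of three; "rotation": the turn, a rotation vector about the tool's x, y, z each as a share of 60 degrees, from -1 to 1, a list of three; "grip": the closure, from -1 (fully open) to 1 (shut), so that 0 is half open. In form: {"translation": [[x, y, z], ...], "rotation": [[rx, ry, rz], ...], "grip": [grip, ...]}. A call has 1 to 5 rows; each row is the pose to reach, as a shift and turn from the pose commanded when the call began, along the tool's axes at that moment; what a row does not reach only later rows make up. A row lasts 1/10 s, in which the tool goes at most 50 mm and 8.59 degrees, less where a joint would pass 70% of its speed; a pose out of reach is approached as far as the arm can. A call with a number of a shift or a turn outside -1 to 1 is refused whole. A call with a gripper value outside its range is refused whole. The fingers move at their own pace and stop on an object; the grip force is fixed at half the most. Time passes only in rows, so rows that repeat a pose let the fingers close. It gives the time, the measured TCP pose, the force and the opening at its end, in the units of the state.
- bot.read_state(): the state, without advancing time (a new reading comes with each control period).
- eyes.capture(name): name is "scene" or "top" or "wrist"; returns a dict with "image" (420x560x3 uint8, blue, green, red), "mtx" (3x3 intrinsics, pixels), "rvec" (rotation vector, rad) and "tvec" (3), from world to camera coordinates, as OpenCV has them; the wrist camera has in their place "hand_eye" (4x4, takes a point from camera to tool coordinates, whose origin is the TCP and whose axes are the tool frame's). Camera axes: x right, y down, z forward; pixel columns grow to the right and rows downward; lengths in m; the calibration is good to about 2 mm. A picture is of the moment at which its call begins: read the wrist's pose just before it. There is no depth.
- bot.hand_in(): hands the job in, once; it reports no verdict.
Trained networks look in the newest picture that a camera, given by its name, has taken for a name from the list of things; names that differ only in an ending like _2 or _b are one class to them, and where a whole thing is asked for, a point or a joint stands for the part that bears it (a point fixed in the world has none). Each returns a list of dicts, best first, with "conf" (0 to 1); they miss things now and then, are a little off and sometimes report something else, mostly with a low value. They report only what shows in the picture. A call takes as long as a camera call. They do not tell look-alikes from the thing itself.
- models.recognise(camera, thing): "extent" ([left, top, right, bottom] as shares, 0 to 1, of the picture: columns of its width, rows of its height, round what is visible of it).
- models.spot_point(camera, thing): "point" ([column, row] as shares, 0 to 1, of the picture: columns of its width, rows of its height: a listed point, or the origin of a listed thing).
The state is a dict: "time_s": time; "joint_positions": joint angles; "qvel": joint speeds; "tau": joint torques, N m; "position": TCP position; "tcp_rot": TCP orientation; "force": force on the tool from outside, world axes, zero at the start; "moment": the same for the moment, N m; "opening": opening from 0.0 (shut) to 1.0 (fully open).
Only numpy, scipy, OpenCV 4.12 (cv2) and the standard library are available. Lean on these libraries where they do the work, as an engineer would, in place of code of your own. Each camera call takes 0.05 s, during which the arm holds its last target. There are 200 camera calls.

## Working session

There is one attempt and no reset: what is moved stays moved. The work goes in short steps, Python scripts to look and compute and a tool call to move; the robot and the scene stay as the last step left them, time stands still between calls to the robot, and variables do not carry over. Pictures are saved under pics/ and viewed, about 8 in all and at most 12, crops included, and the job is handed in when it is done.

Besides the shell and the picture viewer there is one more tool, called as name(argument=value, ...), one argument or row to a line, values as JSON. arm_command: Moves the arm, as the interface text tells. Shift numbers are shares of 0.08 m and turn numbers shares of 60 degrees, none past 1 either way. Its arguments: {"type":"object","properties":{"translation":{"type":"array"},"rotation":{"type":"array"},"grip":{"type":"array"}},"required":["translation","rotation","grip"]}

```bash
mkdir -p pics
cat > h.py <<'E'
import numpy as np, cv2
from rig import bot, eyes, models
def ray(c,uv,z):
    R=cv2.Rodrigues(np.array(c["rvec"],float))[0];t=np.array(c["tvec"],float).reshape(3)
    p=cv2.undistortPoints(np.array([[uv]],float),np.array(c["mtx"]),None)[0,0]
    d=R.T@np.array([p[0],p[1],1]);o=-R.T@t
    return o+d*(z-o[2])/d[2]
def proj(c,P):
    return cv2.projectPoints(np.array(P,float).reshape(-1,3),np.array(c["rvec"],float),np.array(c["tvec"],float),np.array(c["mtx"]),None)[0][:,0]
E
python3 - <<'E'
from h import *
s=bot.read_state();print(s["position"],np.round(s["tcp_rot"],3).tolist(),s["time_s"])
Z=dict(tray=0,mark=0,dish=.018,handle=.118,lip=.048,marble_center=.042,bat=0,bowl_a=0,jar=0,rib=0,brush=0,beater=0,coil=0)
for n in ("top","scene"):
    c=eyes.capture(n);cv2.imwrite(f"pics/{n}.png",c["image"])
    for k,z in Z.items():
        for r in models.spot_point(n,k)[:4]:
            if r["conf"]<.15: continue
            uv=np.array(r["point"])*[560,420]
            print(n,k,round(r["conf"],2),uv.round(),ray(c,uv,z)[:2].round(3))
E
```

```text
[ 0.25343503 -0.57056892  0.24358793] [[-0.914, -0.001, 0.406], [-0.406, 0.002, -0.914], [-0.0, -1.0, -0.002]] 0.0
top mark 0.49 [395. 155.] [ 0.735 -0.283]
top dish 0.96 [345. 294.] [ 0.321 -0.119]
top dish 0.62 [216. 204.] [0.589 0.256]
top handle 0.77 [215. 202.] [0.581 0.249]
top handle 0.66 [349. 294.] [ 0.325 -0.118]
top lip 0.89 [320. 310.] [ 0.276 -0.042]
top marble_center 0.44 [216. 202.] [0.59  0.253]
top bowl_a 0.9 [324. 145.] [ 0.768 -0.068]
top bowl_a 0.63 [222. 141.] [0.784 0.24 ]
top jar 0.7 [282. 144.] [0.773 0.06 ]
top jar 0.57 [190. 200.] [0.604 0.339]
top jar 0.21 [221. 142.] [0.78  0.245]
top rib 0.79 [292. 257.] [0.43  0.033]
top rib 0.53 [409. 219.] [ 0.539 -0.318]
top brush 0.76 [395. 151.] [ 0.748 -0.284]
top beater 0.78 [159. 221.] [0.542 0.428]
top beater 0.19 [217. 202.] [0.595 0.257]
scene tray 0.97 [186. 180.] [ 0.548 -0.307]
scene dish 0.81 [273. 169.] [ 0.351 -0.112]
scene dish 0.73 [330. 263.] [0.586 0.244]
scene handle 0.59 [273. 140.] [ 0.347 -0.117]
scene handle 0.58 [336. 231.] [0.58  0.246]
scene lip 0.89 [299. 161.] [ 0.301 -0.049]
scene lip 0.68 [365. 277.] [0.599 0.338]
scene marble_center 0.73 [413. 297.] [0.58  0.443]
scene marble_center 0.64 [334. 255.] [0.578 0.248]
scene bat 0.62 [331. 267.] [0.582 0.246]
scene bowl_a 0.93 [180. 255.] [ 0.777 -0.073]
scene bowl_a 0.79 [279. 325.] [0.785 0.243]
scene bowl_a 0.18 [413. 298.] [0.547 0.439]
scene jar 0.79 [219. 283.] [0.781 0.068]
scene rib 0.68 [291. 203.] [0.439 0.023]
scene brush 0.62 [139. 216.] [ 0.745 -0.276]
scene beater 0.82 [415. 298.] [0.544 0.441]
scene beater 0.36 [333. 256.] [0.545 0.23 ]
scene coil 0.89 [408. 229.] [0.336 0.338]
```

View pics/top.png

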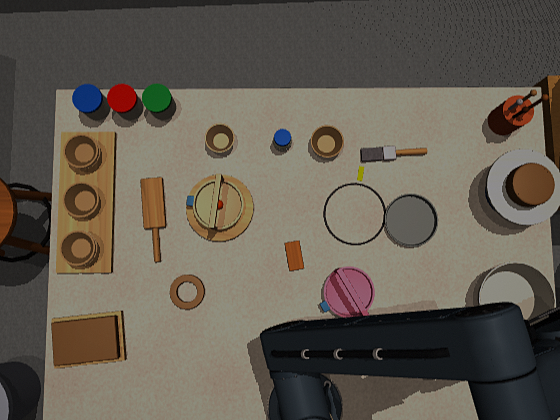

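View pics/scene.png

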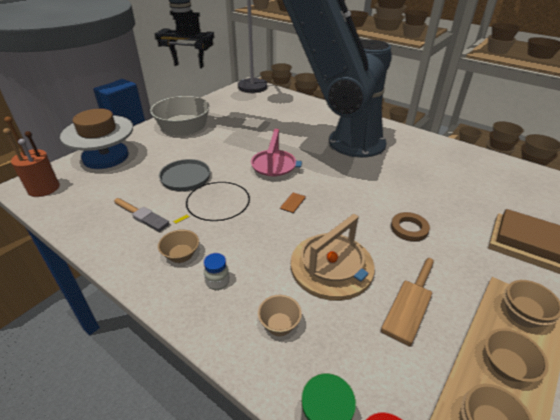

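The top view shows the ring at about (354,213) with its stripe at (361,173), the tray at (410,220), and the real dish at (217,204) with its lip at (190,202). The pink one at (348,293) is the look-alike. Next I'll measure these more exactly.

```bash
cat > meas.py <<'E'
from h import *
def blob(m,box):
    x0,y0,x1,y1=box;M=np.zeros(m.shape,np.uint8);M[y0:y1,x0:x1]=m[y0:y1,x0:x1]
    n,l,s,ce=cv2.connectedComponentsWithStats(M)
    i=1+np.argmax(s[1:,4]);return (l==i).astype(np.uint8),ce[i],s[i]
if __name__=="__main__":
    c=eyes.capture("top");im=c["image"];hsv=cv2.cvtColor(im,cv2.COLOR_BGR2HSV);H,S,V=cv2.split(hsv)
    ys,xs=np.nonzero(V[175:250,315:388]<60);P=np.array([ray(c,(x+315,y+175),0)[:2] for x,y in zip(xs,ys)])
    def fit(P):
        A=np.c_[2*P,np.ones(len(P))];q=np.linalg.lstsq(A,(P**2).sum(1),rcond=None)[0];return q[:2],np.sqrt(q[2]+q[:2]@q[:2])
    for _ in range(4):
        k,r=fit(P);d=abs(np.hypot(*(P-k).T)-r);P=P[d<max(.006,np.median(d)*2.5)]
    print("ring",k,r,len(P))
    m=((H>22)&(H<38)&(S>170)&(V>120)).astype(np.uint8);_,ce,s=blob(m,(345,155,380,190));y=ray(c,ce,0)[:2];print("stripe",ce,s[4],y,np.hypot(*(y-k)),"ang",np.degrees(np.arctan2(*(y-k)[::-1])))
    m=((S<50)&(V<150)).astype(np.uint8);b,ce,s=blob(m,(380,185,450,255));print("tray",ce,s,ray(c,ce,.015)[:2])
    ct=max(cv2.findContours(b,0,1)[0],key=cv2.contourArea);(x,yy),r=cv2.minEnclosingCircle(ct);print(ray(c,(x,yy),.015)[:2],r)
    m=((H>95)&(H<125)&(S>90)).astype(np.uint8);_,ce,s=blob(m,(175,180,205,225));l=ray(c,ce,.045)[:2];print("lip",ce,s[4],l)
    m=((H<14)&(S>180)&(V>130)).astype(np.uint8);_,ce,s=blob(m,(200,190,235,220));print("marble",ce,s[4],ray(c,ce,.045)[:2])
    cr=cv2.resize(im[160:250,170:450],None,fx=2.8,fy=2.8,interpolation=2);cv2.imwrite("pics/c.png",cr)
    R=cv2.Rodrigues(np.array(c["rvec"],float))[0];print("cam",-R.T@np.array(c["tvec"]).ravel())
E
python3 meas.py
```

```text
ring [ 0.55809233 -0.15522447] 0.09120527662015333 325
stripe [360.29850746 173.        ] 67 [ 0.6812527  -0.17684313] 0.1250433713954345 ang -9.955850770927679
tray [415.43314021 219.27184241] [ 380  185   70   70 4315] [ 0.53739513 -0.3347333 ]
[ 0.53673987 -0.3319237 ] 48.79046630859375
lip [189.88709677 200.22580645] 62 [0.59638947 0.33012313]
marble [219.18181818 203.63636364] 11 [0.58559751 0.24485911]
cam [0.38496472 0.08007338 1.5682798 ]
```

View pics/c.png

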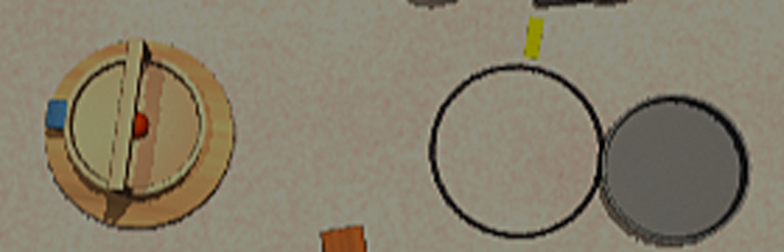

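The crop shows the ring, and the tray touching its right edge (crop centre about (675,168)). The handle runs from (137,45) to (120,190), with the blue lip on the left at (56,115).

```bash
cat >> h.py <<'E'
def down(jaw):  # tool y down, z(jaw) at angle jaw deg
    a=np.radians(jaw);z=np.array([np.cos(a),np.sin(a),0]);y=np.array([0,0,-1.]);return np.c_[np.cross(y,z),y,z]
def plan(p,jaw):
    s=bot.read_state();R=np.array(s["tcp_rot"]);q=np.array(s["position"])
    t=R.T@(np.array(p)-q)/.08;r=cv2.Rodrigues(R.T@down(jaw))[0].ravel()/np.radians(60)
    print("pos",q.round(4),"jaw",np.degrees(np.arctan2(R[1,2],R[0,2])).round(1),"q",np.round(s["joint_positions"],1),"t",round(s["time_s"],2),"F",np.round(s["force"],1),"op",s["opening"]);print("T",t.round(3),"R",r.round(3))
E
python3 - <<'E'
from h import *
c=eyes.capture("top");k=2.8
f=lambda x,y,z:ray(c,(x/k+170-.3,y/k+160-.3),z)[:2].round(4)
for n,(x,y) in dict(L=(603,168),R=(748,168),T=(675,95),B=(675,241)).items(): print(n,f(x,y,.02))
print("handle",f(137,43,.127),f(121,190,.127),"bat",f(45,134,.018),f(236,134,.018),f(140,40,.018),f(140,230,.018))
plan([.54,-.323,.12],-6)
E
```

```text
L [ 0.5365 -0.2431]
R [ 0.535 -0.397]
T [ 0.6138 -0.3225]
B [ 0.4586 -0.3165]
handle [0.6548 0.2378] [0.5088 0.2529] bat [0.5783 0.3465] [0.5765 0.1447] [0.6784 0.2465] [0.4759 0.2459]
pos [ 0.2536 -0.5712  0.2445] jaw -66.1 q [-76.3  30.2  82.1   0.   67.7 -10.2] t 1.5 F [-0.7  0.4  0.4] op 1.000579139747436
T [-4.531  1.557 -1.383] R [ 0.    -1.001 -0.   ]
```

arm_command(
  translation=[
    [-0.9,0.2,-0.29],
    [-0.9,0.2,-0.29],
    [-0.9,0.2,-0.29],
  ],
  rotation=[
    [0,0,0],
    [0,0,0],
    [0,0,0],
  ],
  grip=[0,0,0],
)

```text
time_s: 1.8
position: [0.312, -0.5173, 0.2275]
tcp_rot: [[-0.913, -0.0, 0.409], [-0.409, 0.004, -0.912], [-0.001, -1.0, -0.004]]
force: [0.1, 0.2, -0.3]
opening: 0.811
```

arm_command(
  translation=[
    [-0.9,0.2,-0.29],
    [-0.9,0.2,-0.29],
    [-0.9,0.2,-0.29],
  ],
  rotation=[
    [0,0,0],
    [0,0,0],
    [0,0,0],
  ],
  grip=[0,0,0],
)

```text
time_s: 2.1
position: [0.3679, -0.4679, 0.2119]
tcp_rot: [[-0.913, -0.001, 0.409], [-0.409, 0.002, -0.913], [-0.0, -1.0, -0.002]]
force: [-0.1, -0.7, -1.0]
opening: 0.552
```

arm_command(
  translation=[
    [-0.9,0.2,-0.29],
    [-0.9,0.2,-0.29],
    [-0.9,0.2,-0.29],
  ],
  rotation=[
    [0,0,0],
    [0,0,0],
    [0,0,0],
  ],
  grip=[0,0,0],
)

```text
time_s: 2.4
position: [0.4239, -0.4186, 0.1961]
tcp_rot: [[-0.913, -0.0, 0.409], [-0.409, 0.001, -0.913], [-0.0, -1.0, -0.001]]
force: [-0.3, 0.1, -0.3]
opening: 0.506
```

arm_command(
  translation=[
    [-0.9,0.2,-0.29],
    [-0.9,0.2,-0.29],
    [-0.9,0.2,-0.29],
  ],
  rotation=[
    [0,0,0],
    [0,0,0],
    [0,0,0],
  ],
  grip=[0,0,0],
)

```text
time_s: 2.7
position: [0.4801, -0.369, 0.1802]
tcp_rot: [[-0.913, -0.0, 0.408], [-0.408, 0.0, -0.913], [0.0, -1.0, -0.0]]
force: [-0.8, -0.1, 0.2]
opening: 0.496
```

arm_command(
  translation=[
    [-0.9,0.2,-0.29],
    [-0.9,0.2,-0.29],
    [-0.9,0.2,-0.29],
    [-0.9,0.2,-0.29],
    [-0.9,0.2,-0.29],
  ],
  rotation=[
    [0,-0.7,0],
    [0,-0.7,0],
    [0,-0.7,0],
    [0,-0.7,0],
    [0,-0.7,0],
  ],
  grip=[0,0,0,0,0],
)

```text
time_s: 3.2
position: [0.535, -0.3218, 0.1652]
tcp_rot: [[-0.403, 0.0, 0.915], [-0.915, -0.002, -0.403], [0.002, -1.0, 0.001]]
force: [-0.1, -0.2, 0.6]
opening: 0.499
```

arm_command(
  translation=[
    [0,0,0],
    [0,0,0],
    [0,0,0],
  ],
  rotation=[
    [0,-0.3,0],
    [0,-0.3,0],
    [0,-0.3,0],
  ],
  grip=[0,0,0],
)

```text
time_s: 3.5
position: [0.5348, -0.322, 0.1652]
tcp_rot: [[-0.107, 0.001, 0.994], [-0.994, -0.002, -0.107], [0.002, -1.0, 0.001]]
force: [-0.5, 1.0, -0.6]
opening: 0.502
```

Run:
```python
from h import *
plan([.536,-.32,.12],-6)
c=eyes.capture("wrist");cv2.imwrite("pics/w1.png",c["image"]);print(np.round(c["hand_eye"],3))
for k in("tray","mark"):
  print(k,[(round(r["conf"],2),np.round(np.array(r["point"])*[560,420])) for r in models.spot_point("wrist",k)])
```

```text
pos [ 0.5348 -0.322   0.1652] jaw -6.1 q [-41.3  35.5  86.4  -0.1  58.  -35.1] t 3.5 F [-0.5  1.  -0.6] op 0.5016845237821543
T [-0.027  0.565  0.012] R [-0.001 -0.002  0.002]
[[-0.001  0.97   0.243 -0.066]
 [ 0.    -0.243  0.97  -0.139]
 [ 1.     0.001  0.     0.002]
 [ 0.     0.     0.     1.   ]]
tray [(0.97, array([282., 193.]))]
mark []
```

View pics/w1.png

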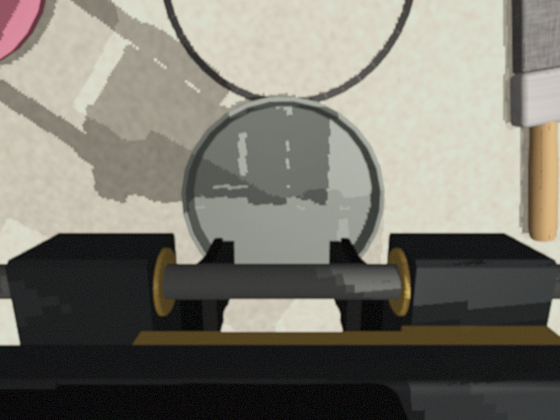

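The wrist view shows the tray at about (282,193), laterally centred between the fingers, with the ring beyond it. I'll work out its position.

```bash
cat >> h.py <<'E'
def wray(c,uv,z):
    s=bot.read_state();R=np.array(s["tcp_rot"]);p=np.array(s["position"]);T=np.array(c["hand_eye"])
    q=np.linalg.inv(c["mtx"])@[*uv,1.];d=R@T[:3,:3]@q;o=R@T[:3,3]+p
    return o+d*(z-o[2])/d[2]
E
python3 - <<'E'
from h import *
c=eyes.capture("wrist")
for uv,z in [((282,193),0),((182,195),.02),((384,195),.02),((284,97),.02),((288,100),0)]: print(uv,wray(c,uv,z).round(4))
E
```

```text
(282, 193) [ 0.5377 -0.3185  0.    ]
(182, 195) [ 0.461  -0.3075  0.02  ]
(384, 195) [ 0.6166 -0.3244  0.02  ]
(284, 97) [ 0.5473 -0.2436  0.02  ]
(288, 100) [ 0.5504 -0.2454  0.    ]
```

arm_command(
  translation=[
    [-0.04,0.9,0.03],
    [-0.04,0.9,0.03],
    [-0.04,0.9,0.03],
  ],
  rotation=[
    [0,0,0],
    [0,0,0],
    [0,0,0],
  ],
  grip=[0,0,0],
)

```text
time_s: 4.0
position: [0.5361, -0.3146, 0.0891]
tcp_rot: [[-0.107, -0.006, 0.994], [-0.994, 0.005, -0.107], [-0.004, -1.0, -0.007]]
force: [-1.4, -0.0, -0.2]
opening: 0.497
```

arm_command(
  translation=[
    [0,0.3,0],
    [0,0.6,0],
    [0,0.76,0],
    [0,0.76,0],
  ],
  rotation=[
    [0,0,0],
    [0,0,0],
    [0,0,0],
    [0,0,0],
  ],
  grip=[0,0,0,0],
)

```text
time_s: 4.4
position: [0.5378, -0.316, 0.031]
tcp_rot: [[-0.106, -0.002, 0.994], [-0.994, 0.001, -0.106], [-0.001, -1.0, -0.002]]
force: [-0.4, 0.7, 0.6]
opening: 0.495
```

arm_command(
  translation=[
    [-0.12,0,0],
    [-0.24,0,0],
    [-0.36,0,0],
    [-0.48,0,0],
    [-0.6,0,0],
  ],
  rotation=[
    [0,0,0],
    [0,0,0],
    [0,0,0],
    [0,0,0],
    [0,0,0],
  ],
  grip=[0,0,0,0,0],
)

```text
time_s: 4.9
position: [0.5437, -0.2675, 0.0323]
tcp_rot: [[-0.105, 0.001, 0.994], [-0.994, -0.001, -0.105], [0.001, -1.0, 0.001]]
force: [-1.1, -2.8, 0.6]
opening: 0.499
```

Run:
```python
from h import *
plan([.5637,-.1013,.032],-6)
```

```text
pos [ 0.5437 -0.2675  0.0323] jaw -6.0 q [-36.7  45.7  92.7  -0.   41.5 -30.7] t 4.9 F [-1.1 -2.8  0.6] op 0.49874049142263593
T [-2.092  0.003  0.031] R [-0.001 -0.     0.001]
```

arm_command(
  translation=[
    [-0.12,0,0],
    [-0.24,0,0.01],
    [-0.36,0,0.01],
    [-0.48,0,0.01],
    [-0.6,0,0.01],
  ],
  rotation=[
    [0,0,0],
    [0,0,0],
    [0,0,0],
    [0,0,0],
    [0,0,0],
  ],
  grip=[0,0,0,0,0],
)

```text
time_s: 5.4
position: [0.5497, -0.2205, 0.032]
tcp_rot: [[-0.106, 0.001, 0.994], [-0.994, -0.001, -0.106], [0.001, -1.0, 0.001]]
force: [-0.0, -3.0, 2.2]
opening: 0.499
```

arm_command(
  translation=[
    [-0.12,0,0],
    [-0.24,0,0.01],
    [-0.36,0,0.01],
    [-0.48,0,0.01],
    [-0.6,0,0.01],
  ],
  rotation=[
    [0,0,0],
    [0,0,0],
    [0,0,0],
    [0,0,0],
    [0,0,0],
  ],
  grip=[0,0,0,0,0],
)

```text
time_s: 5.9
position: [0.5553, -0.1725, 0.0319]
tcp_rot: [[-0.106, 0.0, 0.994], [-0.994, -0.0, -0.106], [0.0, -1.0, 0.0]]
force: [0.3, -4.7, 2.8]
opening: 0.495
```

arm_command(
  translation=[
    [-0.12,0,0],
    [-0.24,0,0.01],
    [-0.36,0,0.01],
    [-0.48,0,0.01],
    [-0.6,0,0.01],
  ],
  rotation=[
    [0,0,0],
    [0,0,0],
    [0,0,0],
    [0,0,0],
    [0,0,0],
  ],
  grip=[0,0,0,0,0],
)

```text
time_s: 6.4
position: [0.5611, -0.1248, 0.0318]
tcp_rot: [[-0.106, 0.0, 0.994], [-0.994, -0.0, -0.106], [0.0, -1.0, 0.0]]
force: [-0.0, -3.9, 4.7]
opening: 0.503
```

Run:
```python
from h import *
plan([.5637,-.1013,.032],-6)
c=eyes.capture("top");cv2.imwrite("pics/t2.png",cv2.resize(c["image"][150:270,290:450],None,fx=3.5,fy=3.5,interpolation=2))
c=eyes.capture("scene");cv2.imwrite("pics/s2.png",c["image"])
for r in models.spot_point("scene","tray"): print(r["conf"],ray(c,np.array(r["point"])*[560,420],0))
a=cv2.imread("pics/t2.png");b=cv2.resize(c["image"][100:280,100:340],None,fx=2.3,fy=2.3);b=cv2.resize(b,(560,420));cv2.imwrite("pics/both.png",np.hstack([cv2.resize(a,(400,300)),cv2.resize(b,(400,300))]))
```

```text
pos [ 0.5611 -0.1248  0.0318] jaw -6.1 q [-23.7  44.5  97.4  -0.   38.1 -17.6] t 6.4 F [-0.  -3.9  4.7] op 0.5026098353978433
T [-0.295 -0.003  0.002] R [-0.    -0.001  0.   ]
0.68 [ 0.562478   -0.17014897  0.        ]
0.47 [0.45953878 0.18006725 0.        ]
```

View pics/both.png

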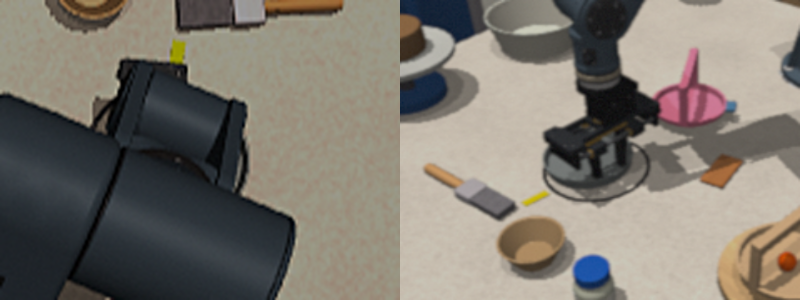

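The tray follows the fingers and is about 2 cm short of centre (right view, tray at about (590,162), ring centre at about (598,165)). I'll finish the push, back off and lift out.

arm_command(
  translation=[
    [-0.08,0,0],
    [-0.16,0,0],
    [-0.22,0,0],
    [-0.26,0,0],
    [-0.26,0,0],
  ],
  rotation=[
    [0,0,0],
    [0,0,0],
    [0,0,0],
    [0,0,0],
    [0,0,0],
  ],
  grip=[0,0,0,0,0],
)

```text
time_s: 7.05
position: [0.5627, -0.1039, 0.0315]
tcp_rot: [[-0.105, -0.001, 0.994], [-0.994, 0.001, -0.105], [-0.001, -1.0, -0.001]]
force: [-0.2, 0.0, 0.5]
opening: 0.503
```

arm_command(
  translation=[
    [0.15,0,0],
    [0.3,0,0],
    [0.4,0,0],
    [0.4,0,0],
  ],
  rotation=[
    [0,0,0],
    [0,0,0],
    [0,0,0],
    [0,0,0],
  ],
  grip=[0,0,0,0],
)

```text
time_s: 7.45
position: [0.5599, -0.1387, 0.0318]
tcp_rot: [[-0.108, 0.001, 0.994], [-0.994, -0.0, -0.108], [0.0, -1.0, 0.001]]
force: [0.3, -0.1, -0.1]
opening: 0.494
```

arm_command(
  translation=[
    [0,-0.4,0],
    [0,-0.9,0],
    [0,-1,0],
    [0,-1,0],
  ],
  rotation=[
    [0,0,0],
    [0,0,0],
    [0,0,0],
    [0,0,0],
  ],
  grip=[0,0,0,0],
)

```text
time_s: 7.85
position: [0.5607, -0.1372, 0.1134]
tcp_rot: [[-0.106, 0.004, 0.994], [-0.994, -0.001, -0.106], [0.001, -1.0, 0.004]]
force: [0.4, -0.5, 0.9]
opening: 0.497
```

arm_command(
  translation=[
    [0,-0.5,0],
    [0,-1,0],
    [0,-1,0],
    [0,-1,0],
  ],
  rotation=[
    [0,0,0],
    [0,0,0],
    [0,0,0],
    [0,0,0],
  ],
  grip=[0,0,0,0],
)

```text
time_s: 8.25
position: [0.5594, -0.1365, 0.1912]
tcp_rot: [[-0.106, -0.001, 0.994], [-0.994, 0.0, -0.106], [-0.0, -1.0, -0.001]]
force: [-0.3, 0.5, -0.5]
opening: 0.5
```

Run:
```python
from h import *
plan([.5581,-.1552,.19],-6)
c=eyes.capture("wrist");cv2.imwrite("pics/w2.png",c["image"])
for r in models.spot_point("wrist","tray"): print("tray",r["conf"],wray(c,np.array(r["point"])*[560,420],0))
for r in models.spot_point("wrist","mark"): print("mark",r["conf"],wray(c,np.array(r["point"])*[560,420],0))
```

```text
pos [ 0.5594 -0.1365  0.1912] jaw -6.1 q [-24.8  30.3  92.3   0.   57.4 -18.8] t 8.25 F [-0.3  0.5 -0.5] op 0.5000655343625626
T [0.234 0.015 0.009] R [ 0.001 -0.001 -0.   ]
tray 0.7 [ 0.55642165 -0.15653098  0.        ]
```

View pics/w2.png

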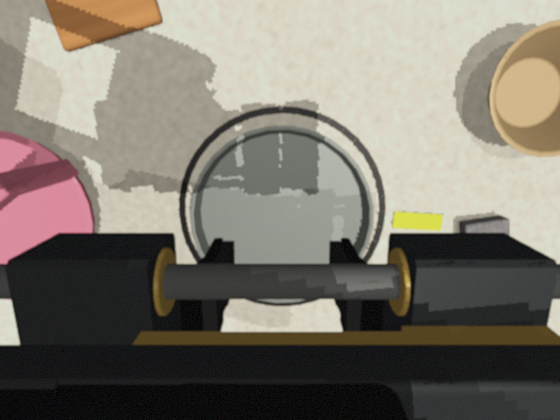

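The tray sits inside the ring, within a few mm of its centre. Next I'll go above the dish.

arm_command(
  translation=[
    [-1,-0.15,-0.05],
    [-1,-0.15,-0.05],
    [-1,-0.15,-0.05],
  ],
  rotation=[
    [0,0,0],
    [0,0,0],
    [0,0,0],
  ],
  grip=[-1,-1,-1],
)

```text
time_s: 8.7
position: [0.563, -0.053, 0.2024]
tcp_rot: [[-0.102, -0.004, 0.995], [-0.995, 0.002, -0.102], [-0.002, -1.0, -0.004]]
force: [-1.5, 0.0, -1.1]
opening: 0.688
```

arm_command(
  translation=[
    [-1,-0.15,-0.05],
    [-1,-0.15,-0.05],
    [-1,-0.15,-0.05],
  ],
  rotation=[
    [0,0,0],
    [0,0,0],
    [0,0,0],
  ],
  grip=[-1,-1,-1],
)

```text
time_s: 9.0
position: [0.5682, 0.0261, 0.2148]
tcp_rot: [[-0.102, -0.002, 0.995], [-0.995, 0.001, -0.102], [-0.001, -1.0, -0.002]]
force: [0.3, 0.4, -0.0]
opening: 0.947
```

arm_command(
  translation=[
    [-1,-0.15,-0.05],
    [-1,-0.15,-0.05],
    [-1,-0.15,-0.05],
  ],
  rotation=[
    [0,0,0],
    [0,0,0],
    [0,0,0],
  ],
  grip=[-1,-1,-1],
)

```text
time_s: 9.3
position: [0.5732, 0.1053, 0.227]
tcp_rot: [[-0.102, -0.001, 0.995], [-0.995, 0.001, -0.102], [-0.0, -1.0, -0.001]]
force: [-1.2, -1.1, -0.7]
opening: 0.999
```

arm_command(
  translation=[
    [-1,-0.15,-0.05],
    [-1,-0.15,-0.05],
    [-1,-0.15,-0.05],
  ],
  rotation=[
    [0,0,0],
    [0,0,0],
    [0,0,0],
  ],
  grip=[-1,-1,-1],
)

```text
time_s: 9.6
position: [0.5781, 0.1847, 0.2391]
tcp_rot: [[-0.103, 0.0, 0.995], [-0.995, 0.0, -0.103], [-0.0, -1.0, 0.0]]
force: [0.5, -0.8, 0.3]
opening: 0.999
```

arm_command(
  translation=[
    [-0.78,0,-0.05],
    [-0.78,0,-0.05],
    [-0.78,0,-0.05],
    [-0.78,0,-0.05],
    [-0.78,0,-0.05],
  ],
  rotation=[
    [0,-0.7,0],
    [0,-0.7,0],
    [0,-0.7,0],
    [0,-0.7,0],
    [0,-0.7,0],
  ],
  grip=[-1,-1,-1,-1,-1],
)

```text
time_s: 10.1
position: [0.5804, 0.2431, 0.2382]
tcp_rot: [[0.591, -0.002, 0.807], [-0.807, -0.002, 0.591], [0.0, -1.0, -0.003]]
force: [0.2, 0.5, -0.2]
opening: 1.002
```

arm_command(
  translation=[
    [0,0,0],
    [0,0,0],
    [0,0,0],
    [0,0,0],
    [0,0,0],
  ],
  rotation=[
    [0,-0.7,0],
    [0,-0.7,0],
    [0,-0.7,0],
    [0,-0.7,0],
    [0,-0.7,0],
  ],
  grip=[-1,-1,-1,-1,-1],
)

```text
time_s: 10.6
position: [0.5805, 0.2427, 0.2383]
tcp_rot: [[0.979, -0.002, 0.205], [-0.205, -0.002, 0.979], [-0.002, -1.0, -0.002]]
force: [0.5, -0.2, -0.5]
opening: 1.0
```

arm_command(
  translation=[
    [0,0,0],
    [0,0,0],
    [0,0,0],
  ],
  rotation=[
    [0,-0.1,0],
    [0,-0.1,0],
    [0,-0.1,0],
  ],
  grip=[-1,-1,-1],
)

```text
time_s: 10.9
position: [0.5805, 0.2439, 0.2388]
tcp_rot: [[0.994, -0.001, 0.109], [-0.109, -0.001, 0.994], [-0.001, -1.0, -0.001]]
force: [0.6, -0.2, 0.9]
opening: 0.997
```

Run:
```python
from h import *
plan([.580,.2455,.121],84)
c=eyes.capture("wrist");cv2.imwrite("pics/w3.png",c["image"])
for k,z in(("handle",.118),("lip",.048),("dish",.018),("marble_center",.042)):
  for r in models.spot_point("wrist",k):
    uv=np.array(r["point"])*[560,420];print(k,round(r["conf"],2),uv.round(),wray(c,uv,z).round(4))
```

```text
pos [0.5805 0.2439 0.2388] jaw 83.7 q [ 12.7  31.   81.7  -0.   67.5 -71. ] t 10.9 F [ 0.6 -0.2  0.9] op 0.9974472404252276
T [-0.006  1.473  0.022] R [ 0.001 -0.005 -0.001]
handle 0.64 [283. 212.] [0.5851 0.2459 0.118 ]
lip 0.64 [383. 198.] [0.5997 0.3355 0.048 ]
dish 0.59 [283. 189.] [0.5879 0.2461 0.018 ]
marble_center 0.67 [283. 190.] [0.5846 0.2467 0.042 ]
```

View pics/w3.png

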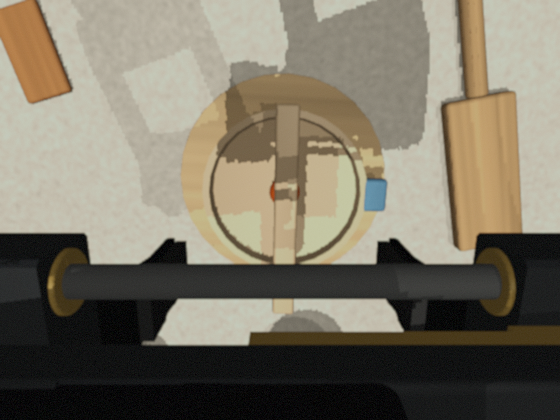

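The handle bar runs from (288,105) to (283,312) between the open fingers, with the lip to the right at (375,195). I'll compute its pose.

Run:
```python
from h import *
c=eyes.capture("wrist")
a,b=wray(c,(287.5,105),.127),wray(c,(283,312),.127);print(a,b,(a+b)/2,np.linalg.norm(a-b),np.degrees(np.arctan2(*(a-b)[1::-1])))
l=wray(c,(375,195),.048);print("lip",l)
m=(a+b)/2;plan([m[0],m[1],.121],84)
```

```text
[0.51168187 0.25722271 0.127     ] [0.65931549 0.23881191 0.127     ] [0.58549868 0.24801731 0.127     ] 0.1487771642020485 172.89157055644904
lip [0.59646182 0.32914442 0.048     ]
pos [0.5803 0.2456 0.2397] jaw 83.9 q [ 12.8  30.9  81.6  -0.   67.5 -71.1] t 11.2 F [-0.1 -0.3  0.9] op 1.0011146646365412
T [0.062 1.484 0.037] R [ 0.    -0.002 -0.   ]
```

arm_command(
  translation=[
    [0.06,0.5,0.02],
    [0.06,0.9,0.02],
    [0.06,0.9,0.02],
  ],
  rotation=[
    [0,0.015,0],
    [0,0.015,0],
    [0,0.015,0],
  ],
  grip=[-1,-1,-1],
)

```text
time_s: 11.5
position: [0.5818, 0.2461, 0.1633]
tcp_rot: [[0.993, -0.01, 0.121], [-0.121, -0.002, 0.993], [-0.01, -1.0, -0.004]]
force: [-0.7, -0.3, -0.3]
opening: 1.0
```

arm_command(
  translation=[
    [0,0.25,0],
    [0,0.45,0],
    [0,0.58,0],
    [0,0.58,0],
    [0,0.58,0],
  ],
  rotation=[
    [0,0,0],
    [0,0,0],
    [0,0,0],
    [0,0,0],
    [0,0,0],
  ],
  grip=[-1,-1,-1,-1,-1],
)

```text
time_s: 12.0
position: [0.5859, 0.247, 0.1224]
tcp_rot: [[0.993, 0.002, 0.121], [-0.121, 0.0, 0.993], [0.001, -1.0, 0.001]]
force: [-0.4, -0.3, 0.7]
opening: 1.003
```

arm_command(
  translation=[
    [0,0,0],
    [0,0,0],
    [0,0,0],
    [0,0,0],
    [0,0,0],
  ],
  rotation=[
    [0,0,0],
    [0,0,0],
    [0,0,0],
    [0,0,0],
    [0,0,0],
  ],
  grip=[0,0.3,0.6,1,1],
)

```text
time_s: 12.5
position: [0.5852, 0.2468, 0.1215]
tcp_rot: [[0.993, 0.0, 0.121], [-0.121, 0.0, 0.993], [0.0, -1.0, 0.0]]
force: [-0.4, 0.4, -0.5]
opening: 0.638
```

arm_command(
  translation=[
    [0,0,0],
    [0,0,0],
    [0,0,0],
    [0,0,0],
    [0,0,0],
  ],
  rotation=[
    [0,0,0],
    [0,0,0],
    [0,0,0],
    [0,0,0],
    [0,0,0],
  ],
  grip=[1,1,1,1,1],
)

```text
time_s: 13.0
position: [0.5852, 0.2466, 0.1214]
tcp_rot: [[0.993, -0.0, 0.121], [-0.121, -0.001, 0.993], [-0.0, -1.0, -0.001]]
force: [0.1, -0.8, -2.4]
opening: 0.179
```

arm_command(
  translation=[
    [0,0,0],
    [0,0,0],
    [0,-0.05,0],
    [0,-0.12,0],
    [0,-0.2,0],
  ],
  rotation=[
    [0,0,0],
    [0,0,0],
    [0,0,0],
    [0,0,0],
    [0,0,0],
  ],
  grip=[1,1,1,1,1],
)

```text
time_s: 13.5
position: [0.5848, 0.2469, 0.1374]
tcp_rot: [[0.993, -0.001, 0.121], [-0.121, -0.0, 0.993], [-0.001, -1.0, -0.0]]
force: [0.2, 0.2, -3.0]
opening: 0.181
```

arm_command(
  translation=[
    [0,-0.1,0],
    [0,-0.2,0],
    [0,-0.3,0],
    [0,-0.4,0],
    [0,-0.5,0],
  ],
  rotation=[
    [0,0,0],
    [0,0,0],
    [0,0,0],
    [0,0,0],
    [0,0,0],
  ],
  grip=[1,1,1,1,1],
)

```text
time_s: 14.0
position: [0.5852, 0.2468, 0.1782]
tcp_rot: [[0.993, 0.0, 0.121], [-0.121, 0.0, 0.993], [0.0, -1.0, 0.0]]
force: [0.3, -0.0, -3.7]
opening: 0.177
```

arm_command(
  translation=[
    [0,-0.1,0],
    [0,-0.2,0],
    [0,-0.28,0],
    [0,-0.33,0],
    [0,-0.33,0],
  ],
  rotation=[
    [0,0,0],
    [0,0,0],
    [0,0,0],
    [0,0,0],
    [0,0,0],
  ],
  grip=[1,1,1,1,1],
)

```text
time_s: 14.5
position: [0.5856, 0.2469, 0.2045]
tcp_rot: [[0.993, 0.001, 0.121], [-0.121, 0.0, 0.993], [0.001, -1.0, 0.001]]
force: [0.8, -0.5, -2.7]
opening: 0.177
```

Run:
```python
from h import *
plan([.5575,-.156,.203],-11)
print(bot.read_state()["moment"])
c=eyes.capture("wrist");w=c["image"];c=eyes.capture("scene")
cv2.imwrite("pics/s4.png",np.hstack([w[:,100:460],c["image"][120:330,220:440].repeat(2,0).repeat(2,1)]))
```

```text
pos [0.5856 0.2469 0.2045] jaw 83.0 q [ 12.8  33.6  82.8   0.   63.6 -70.2] t 14.5 F [ 0.8 -0.5 -2.7] op 0.17689217867577622
T [ 0.262  0.017 -5.042] R [-1.000e-03  1.567e+00  1.000e-03]
[ 0.1591295  -0.10138508 -0.03519674]
```

View pics/s4.png

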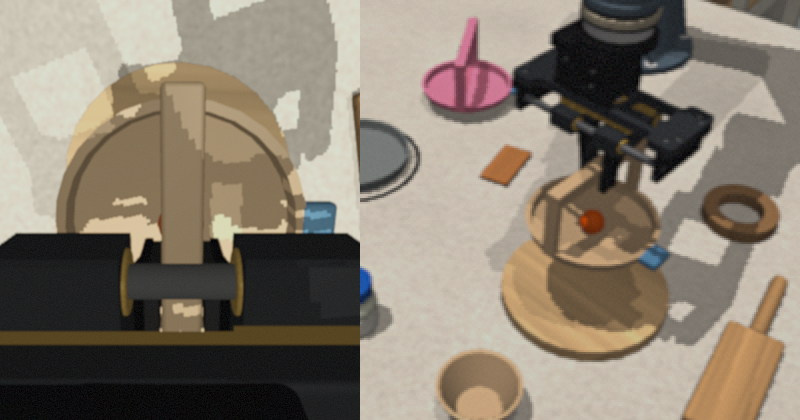

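The dish is lifted and level, with the marble in the middle (scene view (592,221)) and the lip at (653,257). I'll carry it gently toward the tray.

arm_command(
  translation=[
    [0,0,-0.04],
    [0.01,0,-0.1],
    [0.01,0,-0.18],
    [0.01,0,-0.29],
    [0.02,0,-0.4],
  ],
  rotation=[
    [0,0,0],
    [0,0,0],
    [0,0,0],
    [0,0,0],
    [0,0,0],
  ],
  grip=[1,1,1,1,1],
)

```text
time_s: 15.1
position: [0.5827, 0.2139, 0.2036]
tcp_rot: [[0.993, -0.0, 0.121], [-0.121, -0.0, 0.993], [-0.0, -1.0, -0.0]]
force: [0.4, 0.6, -4.0]
opening: 0.182
```

arm_command(
  translation=[
    [0.01,0,-0.12],
    [0.01,0,-0.24],
    [0.02,0,-0.36],
    [0.02,0,-0.48],
    [0.03,0,-0.6],
  ],
  rotation=[
    [0,0,0],
    [0,0,0],
    [0,0,0],
    [0,0,0],
    [0,0,0],
  ],
  grip=[1,1,1,1,1],
)

```text
time_s: 15.6
position: [0.5793, 0.166, 0.2038]
tcp_rot: [[0.993, -0.0, 0.121], [-0.121, -0.0, 0.993], [-0.0, -1.0, -0.0]]
force: [0.2, 0.2, -3.5]
opening: 0.183
```

arm_command(
  translation=[
    [0.01,0,-0.12],
    [0.01,0,-0.24],
    [0.02,0,-0.36],
    [0.02,0,-0.48],
    [0.03,0,-0.6],
  ],
  rotation=[
    [0,0,0],
    [0,0,0],
    [0,0,0],
    [0,0,0],
    [0,0,0],
  ],
  grip=[1,1,1,1,1],
)

```text
time_s: 16.1
position: [0.5759, 0.1182, 0.2037]
tcp_rot: [[0.993, -0.0, 0.121], [-0.121, 0.0, 0.993], [-0.0, -1.0, -0.0]]
force: [1.1, -0.1, -3.2]
opening: 0.18
```

arm_command(
  translation=[
    [0.01,0,-0.12],
    [0.01,0,-0.24],
    [0.02,0,-0.36],
    [0.02,0,-0.48],
    [0.03,0,-0.6],
  ],
  rotation=[
    [0,0,0],
    [0,0,0],
    [0,0,0],
    [0,0,0],
    [0,0,0],
  ],
  grip=[1,1,1,1,1],
)

```text
time_s: 16.6
position: [0.5724, 0.0703, 0.2037]
tcp_rot: [[0.993, -0.0, 0.121], [-0.121, 0.0, 0.993], [-0.0, -1.0, 0.0]]
force: [-0.2, 0.2, -2.2]
opening: 0.181
```

arm_command(
  translation=[
    [0.01,0,-0.12],
    [0.01,0,-0.24],
    [0.02,0,-0.36],
    [0.02,0,-0.48],
    [0.03,0,-0.6],
  ],
  rotation=[
    [0,0,0],
    [0,0,0],
    [0,0,0],
    [0,0,0],
    [0,0,0],
  ],
  grip=[1,1,1,1,1],
)

```text
time_s: 17.1
position: [0.569, 0.0223, 0.2037]
tcp_rot: [[0.993, -0.0, 0.121], [-0.121, 0.0, 0.993], [-0.0, -1.0, 0.0]]
force: [-0.7, -1.0, -2.1]
opening: 0.173
```

arm_command(
  translation=[
    [0.01,0,-0.12],
    [0.01,0,-0.24],
    [0.02,0,-0.36],
    [0.02,0,-0.48],
    [0.03,0,-0.6],
  ],
  rotation=[
    [0,0,0],
    [0,0,0],
    [0,0,0],
    [0,0,0],
    [0,0,0],
  ],
  grip=[1,1,1,1,1],
)

```text
time_s: 17.6
position: [0.5656, -0.0256, 0.2037]
tcp_rot: [[0.993, -0.0, 0.121], [-0.121, 0.0, 0.993], [-0.0, -1.0, 0.0]]
force: [0.1, 0.4, -3.6]
opening: 0.184
```

arm_command(
  translation=[
    [0.01,0,-0.12],
    [0.01,0,-0.24],
    [0.02,0,-0.36],
    [0.02,0,-0.48],
    [0.03,0,-0.6],
  ],
  rotation=[
    [0,0,0],
    [0,0,0],
    [0,0,0],
    [0,0,0],
    [0,0,0],
  ],
  grip=[1,1,1,1,1],
)

```text
time_s: 18.1
position: [0.5621, -0.0735, 0.2037]
tcp_rot: [[0.993, -0.0, 0.121], [-0.121, 0.0, 0.993], [-0.0, -1.0, 0.0]]
force: [0.5, -0.2, -3.6]
opening: 0.178
```

arm_command(
  translation=[
    [0.01,0,-0.12],
    [0.01,0,-0.24],
    [0.02,0,-0.36],
    [0.02,0,-0.48],
    [0.03,0,-0.6],
  ],
  rotation=[
    [0,0,0],
    [0,0,0],
    [0,0,0],
    [0,0,0],
    [0,0,0],
  ],
  grip=[1,1,1,1,1],
)

```text
time_s: 18.6
position: [0.5587, -0.1215, 0.2037]
tcp_rot: [[0.993, -0.0, 0.121], [-0.121, 0.0, 0.993], [-0.0, -1.0, 0.0]]
force: [-0.3, 0.2, -3.4]
opening: 0.176
```

arm_command(
  translation=[
    [0.01,0,-0.12],
    [0.02,0,-0.22],
    [0.03,0,-0.3],
    [0.03,0,-0.36],
    [0.03,0,-0.4],
  ],
  rotation=[
    [0,0,0],
    [0,0,0],
    [0,0,0],
    [0,0,0],
    [0,0,0],
  ],
  grip=[1,1,1,1,1],
)

```text
time_s: 19.1
position: [0.5573, -0.1532, 0.2037]
tcp_rot: [[0.993, -0.0, 0.121], [-0.121, 0.0, 0.993], [-0.0, -1.0, 0.0]]
force: [-1.1, 0.7, -2.9]
opening: 0.18
```

arm_command(
  translation=[
    [0,0,0],
    [0,0,0],
    [0,0,0],
    [0,0,0],
    [0,0,0],
  ],
  rotation=[
    [0,0.02,0],
    [0,0.06,0],
    [0,0.11,0],
    [0,0.16,0],
    [0,0.21,0],
  ],
  grip=[1,1,1,1,1],
)

```text
time_s: 19.6
position: [0.5573, -0.1523, 0.2038]
tcp_rot: [[0.941, -0.0, 0.337], [-0.337, 0.0, 0.941], [-0.0, -1.0, 0.0]]
force: [-0.4, -0.2, -2.5]
opening: 0.179
```

arm_command(
  translation=[
    [0,0,0],
    [0,0,0],
    [0,0,0],
    [0,0,0],
    [0,0,0],
  ],
  rotation=[
    [0,0.05,0],
    [0,0.1,0],
    [0,0.15,0],
    [0,0.2,0],
    [0,0.25,0],
  ],
  grip=[1,1,1,1,1],
)

```text
time_s: 20.1
position: [0.5573, -0.1522, 0.2037]
tcp_rot: [[0.822, -0.0, 0.569], [-0.569, 0.0, 0.822], [-0.0, -1.0, 0.0]]
force: [0.8, -0.0, -2.6]
opening: 0.177
```

arm_command(
  translation=[
    [0,0,0],
    [0,0,0],
    [0,0,0],
    [0,0,0],
    [0,0,0],
  ],
  rotation=[
    [0,0.05,0],
    [0,0.1,0],
    [0,0.15,0],
    [0,0.2,0],
    [0,0.25,0],
  ],
  grip=[1,1,1,1,1],
)

```text
time_s: 20.6
position: [0.5573, -0.1522, 0.2037]
tcp_rot: [[0.647, -0.0, 0.763], [-0.763, 0.0, 0.647], [-0.0, -1.0, 0.0]]
force: [-0.3, -0.1, -2.9]
opening: 0.179
```

arm_command(
  translation=[
    [0,0,0],
    [0,0,0],
    [0,0,0],
    [0,0,0],
    [0,0,0],
  ],
  rotation=[
    [0,0.05,0],
    [0,0.1,0],
    [0,0.15,0],
    [0,0.2,0],
    [0,0.25,0],
  ],
  grip=[1,1,1,1,1],
)

```text
time_s: 21.1
position: [0.5573, -0.1522, 0.2037]
tcp_rot: [[0.427, -0.0, 0.904], [-0.904, 0.0, 0.427], [-0.0, -1.0, -0.0]]
force: [0.0, 0.1, -3.6]
opening: 0.177
```

arm_command(
  translation=[
    [0,0,0],
    [0,0,0],
    [0,0,0],
    [0,0,0],
    [0,0,0],
  ],
  rotation=[
    [0,0.05,0],
    [0,0.1,0],
    [0,0.15,0],
    [0,0.2,0],
    [0,0.25,0],
  ],
  grip=[1,1,1,1,1],
)

```text
time_s: 21.6
position: [0.5574, -0.1522, 0.2037]
tcp_rot: [[0.179, -0.0, 0.984], [-0.984, 0.0, 0.179], [-0.0, -1.0, -0.0]]
force: [-0.5, -0.5, -4.1]
opening: 0.183
```

Run:
```python
from h import *
plan([.5575,-.156,.203],-10.5)
```

```text
pos [ 0.5574 -0.1522  0.2037] jaw 10.3 q [-26.4  29.5  91.4   0.   59.2 -36.7] t 21.6 F [-0.5 -0.5 -4.1] op 0.1832577873854277
T [ 0.047  0.009 -0.007] R [ 0.     0.347 -0.   ]
```

arm_command(
  translation=[
    [0.01,0,0],
    [0.02,0,0],
    [0.03,0,0],
    [0.04,0,0],
    [0.04,0,0],
  ],
  rotation=[
    [0,0.05,0],
    [0,0.1,0],
    [0,0.15,0],
    [0,0.2,0],
    [0,0.25,0],
  ],
  grip=[1,1,1,1,1],
)

```text
time_s: 22.1
position: [0.558, -0.1555, 0.2037]
tcp_rot: [[-0.082, -0.0, 0.997], [-0.997, 0.0, -0.082], [-0.0, -1.0, -0.0]]
force: [0.4, 1.1, -3.3]
opening: 0.177
```

arm_command(
  translation=[
    [0,0,0],
    [0,0,0],
    [0,0,0],
    [0,0,0],
    [0,0,0],
  ],
  rotation=[
    [0,0.04,0],
    [0,0.07,0],
    [0,0.09,0],
    [0,0.09,0],
    [0,0.09,0],
  ],
  grip=[1,1,1,1,1],
)

```text
time_s: 22.6
position: [0.5579, -0.1557, 0.2037]
tcp_rot: [[-0.173, -0.0, 0.985], [-0.985, 0.0, -0.173], [-0.0, -1.0, -0.0]]
force: [-0.7, 0.1, -2.4]
opening: 0.18
```

Run:
```python
from h import *
plan([.5575,-.156,.203],-10.5)
c=eyes.capture("wrist");w=c["image"]
for k,z in(("lip",.13),("marble_center",.124)):
  for r in models.spot_point("wrist",k): print(k,round(r["conf"],2),wray(c,np.array(r["point"])*[560,420],z).round(3))
c=eyes.capture("scene")
for k,z in(("lip",.13),("marble_center",.124),("dish",.1),("tray",0)):
  for r in models.spot_point("scene",k)[:2]: print(k,round(r["conf"],2),ray(c,np.array(r["point"])*[560,420],z).round(3))
cv2.imwrite("pics/s5.png",np.hstack([w[:,100:460],c["image"][60:270,100:320].repeat(2,0).repeat(2,1)]))
```

```text
pos [ 0.5579 -0.1557  0.2037] jaw -9.9 q [-26.6  29.6  91.2   0.   59.3 -16.7] t 22.6 F [-0.7  0.1 -2.4] op 0.1803026391390285
T [ 0.004  0.009 -0.005] R [ 0.     0.009 -0.   ]
lip 0.98 [ 0.646 -0.172  0.13 ]
marble_center 0.45 [ 0.65  -0.174  0.124]
lip 0.94 [0.415 0.038 0.13 ]
lip 0.69 [ 0.651 -0.16   0.13 ]
marble_center 0.42 [ 0.547 -0.157  0.124]
dish 0.59 [ 0.565 -0.144  0.1  ]
dish 0.57 [ 0.445 -0.028  0.1  ]
tray 0.93 [ 0.562 -0.148  0.   ]
tray 0.57 [ 0.465 -0.269  0.   ]
```

View pics/s5.png

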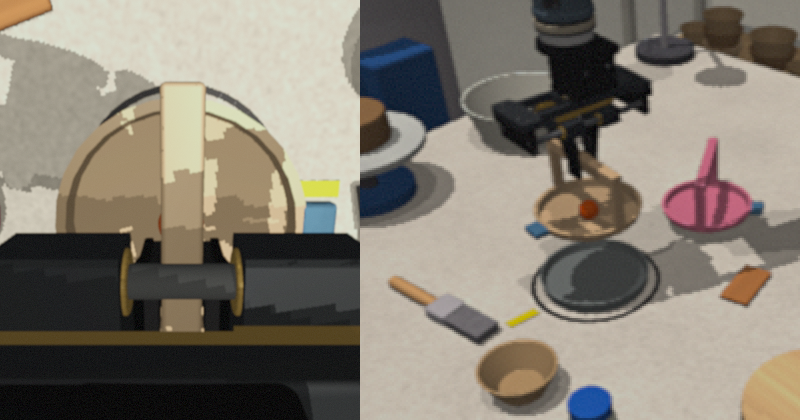

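The dish is over the tray and level. The marble is in its middle (right view (588,210)) and the lip at (538,230) points along the stripe. The tray lies inside the ring. I'll let it settle and hand in.

arm_command(
  translation=[
    [0,0,0],
    [0,0,0],
    [0,0,0],
    [0,0,0],
    [0,0,0],
  ],
  rotation=[
    [0,0,0],
    [0,0,0],
    [0,0,0],
    [0,0,0],
    [0,0,0],
  ],
  grip=[1,1,1,1,1],
)

```text
time_s: 23.5
position: [0.558, -0.1559, 0.2038]
tcp_rot: [[-0.173, -0.0, 0.985], [-0.985, 0.0, -0.173], [-0.0, -1.0, -0.0]]
force: [0.4, -0.2, -2.8]
opening: 0.179
```

```bash
python3 -c "
from h import *
plan([.5575,-.156,.203],-10.5);print(bot.hand_in())"
```

```text
pos [ 0.558  -0.1559  0.2038] jaw -10.0 q [-26.7  29.6  91.2   0.   59.3 -16.7] t 23.5 F [ 0.4 -0.2 -2.8] op 0.17909740746767272
T [ 0.003  0.009 -0.005] R [ 0.     0.009 -0.   ]
the job is handed in; nothing more can be done
None
```

I pushed the tray into the ring with the fingers against the inside of its rim. Then I lifted the clay dish by its handle, turned it 93° and handed in at 23.5 s while holding it over the tray; the hand-in gives no verdict.

| Last check | Result |
|---|---|
| Tray | about 2 mm from the ring's centre by the wrist camera |
| Gripper over tray | within about 2 mm of the tray's centre |
| Foot height | about 10 cm above the table, worked out from the gripper height (not measured directly) |
| Lip direction | gripper at -10.0°, stripe at -10.0° |
| Grip | jaws stopped on the handle at about 16 mm |
| Level and marble | dish looks level and the marble sits in the middle (last picture) |

- **Disagreement:** the scene-camera network placed the tray about 8 mm from the ring's centre and the dish about 5 mm from the tray, still within tolerance. It also gave some low-confidence hits that match the pink look-alike, and the wrist network put the marble at the lip. I ignored those because the pictures contradicted them.
- **Bystanders:** the ones in view in the last picture looked undisturbed, but I did not measure them again.

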